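# Show the middle ring tray

## Task

A customer at the jewellery counter wants to see the blue ring tray, which is in the middle of the stack of three, with a grey tray above and a black one below. First lift off only the grey tray and set it aside on the counter or on the grey felt half of the presentation board, then put the blue tray squarely in the middle of the ivory panel of that board, and finally put the grey tray back neatly on the black one, which stays where it stands.

Things in the scene. Friction and masses are not known exactly. Their poses are not given: they have to be found in the camera images.
- tray_grey_center (a point): Upper tray of the stack of three: grey ring tray with a clear lid, 140 mm long (x), 52 mm wide (y), 46 mm high (z), about 0.2 kg; the point is its centre, 23 mm above its underside. Rigid, closed, flat on top and below; gripped across its width. It starts on the blue tray.
- tray_blue_center (a point): The wanted tray, middle of the stack: blue ring tray of the same kind and size, 140 mm long (x), 52 mm wide (y), 46 mm high (z), about 0.2 kg; the point is its centre, 23 mm above its underside. Rigid, closed, flat on top and below; gripped across its width. It starts on the black tray, which shares its yaw to within a few degrees.
- tray_black_center (a point): Lowest tray of the stack: black ring tray of the same kind and size, on the counter, 140 mm long (x), 52 mm wide (y), 46 mm high (z), about 0.2 kg; the point is its centre, 23 mm above its underside. Rigid, closed, flat on top and below; gripped across its width. Another stack of only two trays (green on black) stands over 0.2 m away, not wanted.
- panel (a point): Centre of the upper face of the ivory panel (170 mm along its x, 85 mm along y), 6 mm above the counter, z up; tray and panel long sides run along x. It is half of a fixed flat walnut-framed board (200 x 250 mm). The other half, grey felt at the same height, is always empty, its centre 120 mm from this point along this point's +y: room to set a tray down meanwhile.

How it is judged (in metres and radians):
On the way, in this order (a step that is already met when the one before it is completed fails the run):
1. the grey tray is off the stack, beside it by at least 60 mm and set down on the counter or the board, while the blue tray still lies on the black one (horizontal distance between tray_grey_center and tray_blue_center above 0.06 m and height (world z) of tray_grey_center below 0.04 m and horizontal distance between tray_blue_center and tray_black_center below 0.025 m and z of tray_blue_center in the frame of tray_black_center between 0.038 and 0.054 m), for 0.2 s.
2. the blue tray lies on the ivory panel (horizontal distance between tray_blue_center and panel below 0.02 m and z of tray_blue_center in the frame of panel below 0.031 m), for 0.2 s.
At the end, for the whole second after the job is handed in: The blue tray lies upright on the ivory panel, within 20 mm of its centre and 11 degrees of its long side; the grey tray lies upright directly on the black one, centres within 15 mm, long sides within 11 degrees; the black tray stands upright within 30 mm of where it began (all of step 2 and angle between the x axis of tray_blue_center and the x axis of panel, either way round below 0.2 rad and angle between each of tray_blue_center, tray_grey_center, tray_black_center's own z axis and vertical below 0.12 rad and horizontal distance between tray_grey_center and tray_black_center below 0.015 m and z of tray_grey_center in the frame of tray_black_center between 0.038 and 0.054 m and angle between the x axis of tray_grey_center and the x axis of tray_black_center, either way round below 0.2 rad and distance of tray_black_center from where it was at the start of the episode below 0.03 m); the robot touches nothing.
It also fails if it takes over 72 s, if anything falls off the work surface, if the arm or the gripper's body presses on something with over 40 N, if the wrist force passes 120 N, or if a joint passes its speed limit or range.

## Robot

A 7-joint arm with a two-finger parallel gripper is mounted at the origin on the work surface. World frame = base frame: x ahead of the robot, y to its left, z up, the work surface at z = 0. Lengths are in mm, angles in rad, forces in N, time in s.
With the tool pointing down it reaches from about 425 to 825 mm from the base axis. Payload 3.6 kg.
Tool frame: the origin (TCP) lies at the very end of the fingers, on their centre line; the grasp point (between the pads) lies 19 mm behind it; x points along the fingers, y is the direction in which the jaws open and shut, and the axes are right-handed (so a half turn about x gives the same grasp; the last joint's range is limited). The gripper opens to 85 mm and grips with 20 to 120 N. Pads are 22 mm wide; open, the fingers measure 114 mm over their backs; the gripper's body (76 mm by 85 mm) begins 54 mm behind the grasp point. The pads swing forward as they close: fully open they stand 13 mm farther back than shut.
Start: joints at [1.315, 0.615, -0.013, 1.423, 0.008, 1.103, -0.04], TCP at [148.073, -632.88, 231.297] pointing down, gripper open.
Joint ranges: [-3.12, 3.12], [-0.3, 2.06], [-1.34, 1.32], [0.26, 2.42], [-1.36, 4.5], [0.01, 1.98], [-2.84, 2.84]. Speed limits (rad/s): [2.79, 2.79, 3.14, 3.14, 3.14, 3.14, 3.14].

## Interface

Orientations are given as a unit quaternion [x, y, z, w].
In Python, from rig import sense, get_image, job_done, silhouettes gives the robot as it stands.
- The arm moves only by the tool play_rows, never from a script. Its argument "increments" is a list that holds one entry, the list of rows, each a list of 7 numbers: the turn, a rotation vector about the tool's x, y, z in degrees, then the shift along the tool's x, y, z in cm, then the finger opening in cm, from 0 to 8.54. A call has 1 to 20 rows; each row is the pose to reach, as a shift and turn from the pose commanded when the call began, along the tool's axes at that moment; what a row does not reach only later rows make up. A row lasts 1/12 s, in which the tool goes at most 41.7 mm and 7.16 degrees, less where a joint would pass 70% of its speed; a pose out of reach is approached as far as the arm can. A call with a gripper value outside its range is refused whole. The fingers move at their own pace and stop on an object; "force" is the grip in N (left out, the last holds). Time passes only in rows, so rows that repeat a pose let the fingers close. It gives the time, the measured TCP pose, the force and the opening at its end, in the units of the state.
- sense(): the state, without advancing time (a new reading comes with each control period).
- get_image(name): name is "side" or "top"; returns a dict with "img" (384x512x3 uint8, red, green, blue), "fx", "fy", "cx", "cy" (pixels), "camera_from_world" (4x4, takes a point from world to camera coordinates). Camera axes: x right, y down, z forward; pixel columns grow to the right and rows downward; lengths in mm; the calibration is good to about 2 mm. A picture is of the moment at which its call begins. There is no depth.
- job_done(): hands the job in, once; it reports no verdict.
Trained networks look in a picture, given as the dict that the camera call returned (one of the last four; its "shot" number tells which), for a name from the list of things; names that differ only in an ending like _2 or _b are one class to them, and where a whole thing is asked for, a point or a joint stands for the part that bears it (a point fixed in the world has none). Each returns a list of dicts, best first, with "conf" (0 to 1); they miss things now and then, are a little off and sometimes report something else, mostly with a low value. They report only what shows in the picture. A call takes as long as a camera call.
- silhouettes(picture, query): "pixels" (384x512 bool, what is visible of it) and "position" ([column, row] in pixels, amid what is visible of it).
The state is a dict: "time": time; "joint_pos": joint angles; "qd": joint speeds; "tau": joint torques, N m; "tcp_pos": TCP position; "orientation": TCP orientation; "ft_force": force on the tool from outside, world axes, zero at the start; "ft_torque": the same for the moment, N m; "finger_gap": opening from 0.0 (shut) to 1.0 (fully open).
Only numpy, scipy, OpenCV 4.12 (cv2) and the standard library are available. Lean on these libraries where they do the work, as an engineer would, in place of code of your own. Each camera call takes 0.05 s, during which the arm holds its last target.

## Working session

There is one attempt and no reset: what is moved stays moved. The work goes in short steps, Python scripts to look and compute and a tool call to move; the robot and the scene stay as the last step left them, time stands still between calls to the robot, and variables do not carry over. Pictures are saved under pics/ and viewed, and the job is handed in when it is done.

Besides the shell and the picture viewer there is one more tool, called after "Emit:" by a JSON object that holds its "name" and its "arguments". play_rows: Moves the arm, as the interface text tells. Its arguments: {"type":"object","properties":{"increments":{"type":"array","items":{"type":"array","items":{"type":"array","items":{"type":"number"}}}},"force":{"type":"number"}},"required":["increments"]}

```bash
mkdir -p pics; ls; python3 - <<'E'
from rig import sense,get_image,silhouettes
import cv2,numpy as np,pickle
s=sense();print(s)
for n in("side","top"):
    p=get_image(n);cv2.imwrite(f"pics/{n}0.png",p["img"][:,:,::-1]);pickle.dump(p,open(f"{n}0.pkl","wb"))
    print(n,p["fx"],p["cx"],p["cy"],np.round(p["camera_from_world"],3).tolist())
    for q in("tray_grey_center","tray_blue_center","tray_black_center","panel"):
        try:
            r=silhouettes(p,q)
            for x in r[:3]:print(q,x["conf"],x["position"],x["pixels"].sum())
        except Exception as e:print(q,e)
E
```

```text
pics
{'time': 0.0, 'joint_pos': array([ 1.31451422,  0.61590575, -0.01260609,  1.42492339,  0.00808182,
        1.10337478, -0.04038748]), 'qd': array([ 0.00053588,  0.00125211, -0.00050911, -0.00048537, -0.00100733,
       -0.00042553, -0.00055029]), 'tau': array([-9.76247043e-05, -4.69216275e+01,  2.59035062e-01, -1.71036834e+01,
        1.00266893e-02,  9.59131488e-03,  4.37635507e-06]), 'tcp_pos': array([ 147.88085126, -632.1656345 ,  230.13877951]), 'orientation': array([-0.70232873, -0.08198208,  0.70255509, -0.08018504]), 'ft_force': array([0.00886878, 0.4202303 , 0.53363979]), 'ft_torque': array([ 0.0035323 , -0.00776842,  0.01196028]), 'finger_gap': 0.9932459795177725}
side 425.84329187839495 257.967941640733 193.97118007879413 [[0.975, -0.222, 0.01, -531.692], [-0.134, -0.622, -0.772, 135.828], [0.178, 0.751, -0.636, 1050.209], [0.0, 0.0, 0.0, 1.0]]
tray_grey_center 0.7 [283.7, 272.9] 2404
tray_blue_center 0.95 [281.8, 295.4] 905
tray_black_center 0.6 [280.9, 306.1] 826
tray_black_center 0.53 [281.2, 295.0] 941
panel 0.74 [237.4, 164.3] 2862
top 445.39339786967014 262.6485119484967 196.98397262299605 [[-0.02, -1.0, 0.02, -45.474], [-0.983, 0.016, -0.185, 557.83], [0.184, -0.023, -0.983, 1115.804], [0.0, 0.0, 0.0, 1.0]]
tray_grey_center 0.72 [355.8, 202.9] 1480
tray_blue_center 0.56 [342.4, 207.1] 32
tray_black_center 0.52 [340.6, 213.7] 174
panel 0.79 [148.1, 206.1] 6698
```

View pics/side0.png

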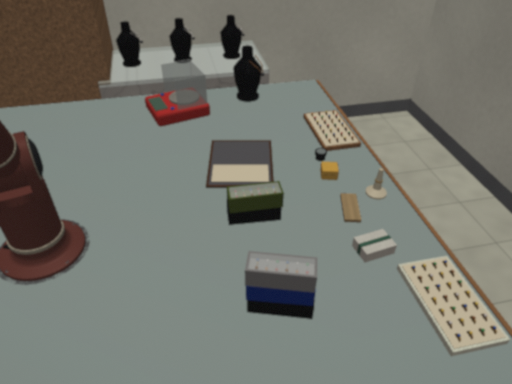

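View pics/top0.png

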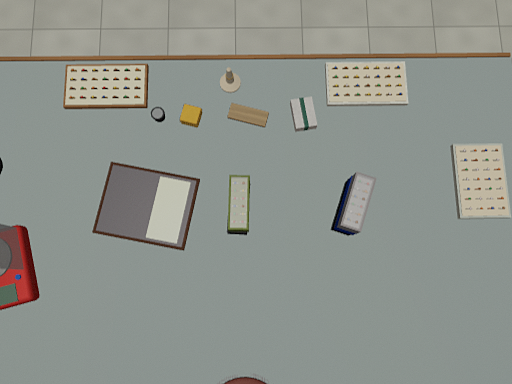

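The stack is at side (281,280) and top (355,203). In the top view the board's ivory half is at (171,210), with the felt to its left at (128,200). The green two-tray stack sits between them at (239,204). Next I'll zoom in and fit the poses.

```bash
python3 - <<'E'
import cv2,pickle,numpy as np
t=pickle.load(open("top0.pkl","rb"))["img"][:,:,::-1];s=pickle.load(open("side0.pkl","rb"))["img"][:,:,::-1]
a=cv2.resize(t[155:255,310:400],None,fx=5,fy=5,interpolation=cv2.INTER_CUBIC)[:500,:390]
b=cv2.resize(t[155:255,90:205],None,fx=3.4,fy=5,interpolation=cv2.INTER_CUBIC)
cv2.imwrite("pics/z1.png",np.hstack([a,b])[:,:800])
cv2.imwrite("pics/z2.png",cv2.resize(s[240:325,230:330],None,fx=7,fy=7,interpolation=cv2.INTER_CUBIC)[:600,:800])
E
```

```text
(no output)
```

View pics/z1.png

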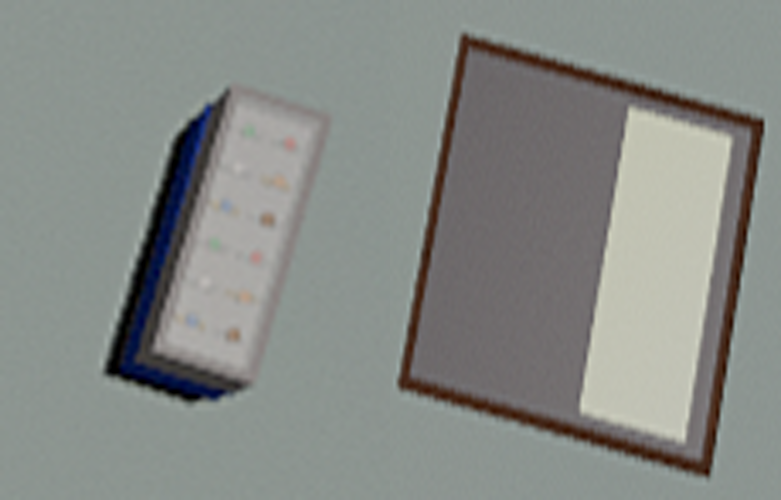

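View pics/z2.png

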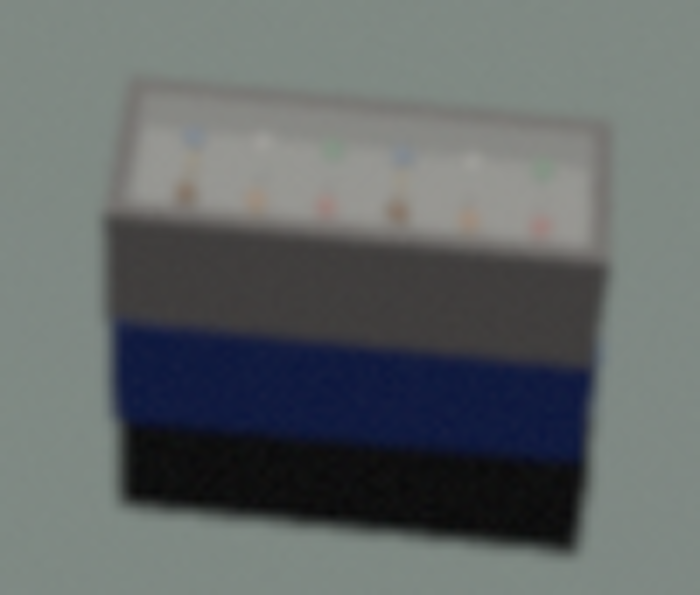

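The stack is well aligned. In zoom 1 the grey lid corners are at (232,87), (328,117), (250,385) and (152,352). I'll fit each tray and the board by least squares using corners from both views.

```bash
cat > h.py <<'E'
import numpy as np,pickle
from scipy.optimize import least_squares
def proj(p,X):
    X=np.atleast_2d(X);M=p["camera_from_world"];c=X@M[:3,:3].T+M[:3,3]
    return np.c_[p["fx"]*c[:,0]/c[:,2]+p["cx"],p["fy"]*c[:,1]/c[:,2]+p["cy"]]
def unproj(p,uv,z):
    M=p["camera_from_world"];R=M[:3,:3];o=-R.T@M[:3,3]
    d=R.T@np.array([(uv[0]-p["cx"])/p["fx"],(uv[1]-p["cy"])/p["fy"],1]);return o+d*(z-o[2])/d[2]
def fit(obs,x0,L=140,W=52):
    # obs: list (pic, uv, sx, sy, z)
    def w(q,o):
        c,s=np.cos(q[2]),np.sin(q[2]);a,b=o[2]*L/2,o[3]*W/2
        return [q[0]+c*a-s*b,q[1]+s*a+c*b,o[4]]
    f=lambda q:np.concatenate([(proj(o[0],w(q,o))[0]-o[1]) for o in obs])
    r=least_squares(f,x0,x_scale=[10,10,.1]);return r.x,r.fun.reshape(-1,2)
E
python3 - <<'E'
from h import *
T=pickle.load(open("top0.pkl","rb"));S=pickle.load(open("side0.pkl","rb"))
t=lambda u,v:np.array([(u+.5)/5-.5+310,(v+.5)/5-.5+155])
b=lambda u,v:np.array([(u-390+.5)/3.4-.5+90,(v+.5)/5-.5+155])
s=lambda u,v:np.array([(u+.5)/7-.5+230,(v+.5)/7-.5+240])
for uv in[(232,87),(328,117),(250,385),(152,352)]:print(np.round(unproj(T,t(*uv),138)))
for uv in[(135,82),(608,125),(602,262),(107,215)]:print(np.round(unproj(S,s(*uv),138)))
print("board")
for uv in[(464,35),(763,120),(710,474),(400,386)]:print(np.round(unproj(T,b(*uv),6)))
print("ivory")
I=[unproj(T,b(*uv),6) for uv in[(627,106),(733,135),(687,443),(579,411)]]
for i in I:print(np.round(i))
print("c",np.mean(I,0))
E
```

```text
[ 600. -285.  138.]
[ 584. -331.  138.]
[ 452. -285.  138.]
[ 469. -238.  138.]
[ 470. -241.  138.]
[ 599. -286.  138.]
[ 581. -333.  138.]
[ 452. -288.  138.]
board
[671. 357.   6.]
[620. 116.   6.]
[427. 156.   6.]
[478. 399.   6.]
ivory
[629. 225.   6.]
[612. 140.   6.]
[444. 174.   6.]
[463. 259.   6.]
c [536.87735412 199.51586468   6.        ]
```

```bash
python3 - <<'E'
from h import *
T=pickle.load(open("top0.pkl","rb"));S=pickle.load(open("side0.pkl","rb"))
t=lambda u,v:np.array([(u+.5)/5-.5+310,(v+.5)/5-.5+155])
b=lambda u,v:np.array([(u-390+.5)/3.4-.5+90,(v+.5)/5-.5+155])
s=lambda u,v:np.array([(u+.5)/7-.5+230,(v+.5)/7-.5+240])
# x axis ~ away from robot (yaw -19deg): +x=row up. +y = left in top image
g=[(T,t(232,87),1,1,138),(T,t(328,117),1,-1,138),(T,t(250,385),-1,-1,138),(T,t(152,352),-1,1,138),
(S,s(135,82),-1,1,138),(S,s(608,125),1,1,138),(S,s(602,262),1,-1,138),(S,s(107,215),-1,-1,138),(S,s(113,322),-1,-1,92),(S,s(592,370),1,-1,92)]
bl=[(S,s(116,324),-1,-1,92),(S,s(588,370),1,-1,92),(S,s(119,422),-1,-1,46),(S,s(582,465),1,-1,46)]
k=[(S,s(123,426),-1,-1,46),(S,s(580,465),1,-1,46),(S,s(125,500),-1,-1,0),(S,s(577,550),1,-1,0),(T,t(107,375),-1,1,0)]
for n,o in(("grey",g),("blue",bl),("black",k)):
    q,r=fit(o,[526,-286,-.33]);print(n,np.round(q[:2],1),np.degrees(q[2]).round(2),np.abs(r).max().round(2))
p=[(T,b(*uv),*c,6) for uv,c in zip([(627,106),(733,135),(687,443),(579,411)],[(1,1),(1,-1),(-1,-1),(-1,1)])]
q,r=fit(p,[537,200,-.2],170,85);print("ivory",q[:2],np.degrees(q[2]),r.round(1).tolist())
p=[(T,b(*uv),*c,6) for uv,c in zip([(464,35),(763,120),(710,474),(400,386)],[(1,1),(1,-1),(-1,-1),(-1,1)])]
q,r=fit(p,[537,200,-.2],200,250);print("board",q[:2],np.degrees(q[2]),r.round(1).tolist())
# same in side
import cv2
img=S["img"];from scipy.spatial.transform import Rotation as R
from rig import sense
st=sense();Rm=R.from_quat(st["orientation"]).as_matrix();print(Rm.round(3))
# green
for uv in[(230,175),(250,175),(249,231),(229,231)]:print(unproj(T,uv,92).round())
cv2.imwrite("pics/z3.png",cv2.resize(img[130:225,195:295][:,:,::-1],None,fx=6,fy=6,interpolation=cv2.INTER_CUBIC))
E
```

```text
grey [ 526.1 -286.1] -19.49 1.26
blue [ 527.  -287.2] -19.02 1.68
black [ 529.6 -286.3] -19.1 1.73
ivory [536.8531162  199.51177294] -11.612547299521465 [[0.4, 0.2], [-0.3, 0.0], [-0.3, -0.4], [0.2, 0.2]]
board [549.31124807 257.02908325] -11.996954899718988 [[-0.4, -0.6], [0.7, -0.5], [0.2, 0.6], [-0.4, 0.4]]
[[-0.     0.228 -0.974]
 [ 0.    -0.974 -0.228]
 [-1.    -0.    -0.   ]]
[608.  27.  92.]
[607. -24.  92.]
[464. -19.  92.]
[465.  31.  92.]
```

View pics/z3.png

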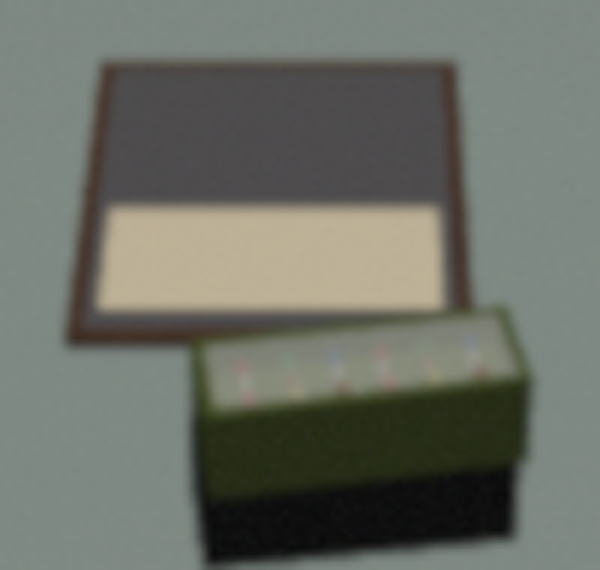

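```bash
cat > plan.py <<'E'
import sys,json,numpy as np
from scipy.spatial.transform import Rotation as R
# commanded yaw az = azimuth of tool y (deg); tool x down
def axes(az):
    a=np.radians(az);y=np.array([np.cos(a),np.sin(a),0]);x=np.array([0,0,-1.]);return np.c_[x,y,np.cross(x,y)]
def rel(p0,az0,p1,az1):
    d=axes(az0).T@(np.array(p1)-p0)/10; return np.r_[-(az1-az0),d].round(2)
if __name__=="__main__":
    a=list(map(float,sys.argv[1:9])); r=rel(a[:3],a[3],a[4:7],a[7]); print("turn_x",r[0],"shift",r[1:])
    k=axes(a[3])
E
python3 - <<'E'
from rig import sense;import numpy as np
from scipy.spatial.transform import Rotation as R
m=R.from_quat(sense()["orientation"]).as_matrix();print(np.degrees(np.arctan2(m[1,1],m[0,1])))
from h import *
S=pickle.load(open("side0.pkl","rb"))
print(np.mean([unproj(S,((u+.5)/6-.5+195,(v+.5)/6-.5+130),6) for u,v in[(107,207),(440,207),(445,310),(95,310)]],0))
E
python3 plan.py 148 -632.9 231.3 -76.8 526.5 -286.5 220 -109.4
```

```text
-76.82988937742245
[534.86788178 201.31505291   6.        ]
turn_x 32.6 shift [  1.13 -25.08 -44.76]
```

Emit:
{"name": "play_rows", "arguments": {"increments": [[[1, 0, 0, 0.05, -0.7, -1.3, 8.5], [3, 0, 0, 0.1, -2.2, -4, 8.5], [5, 0, 0, 0.2, -3.9, -7, 8.5], [7, 0, 0, 0.3, -5.6, -10, 8.5], [9.5, 0, 0, 0.4, -7.3, -13, 8.5], [12, 0, 0, 0.5, -9, -16, 8.5], [14, 0, 0, 0.5, -10.6, -19, 8.5], [16, 0, 0, 0.6, -12.3, -22, 8.5], [18, 0, 0, 0.6, -14, -25, 8.5], [20, 0, 0, 0.7, -15.7, -28, 8.5], [22.5, 0, 0, 0.8, -17.4, -31, 8.5], [25, 0, 0, 0.9, -19, -34, 8.5], [27.5, 0, 0, 1.0, -20.7, -37, 8.5], [30, 0, 0, 1.1, -22.4, -40, 8.5], [31.5, 0, 0, 1.1, -23.9, -42.6, 8.5], [32.6, 0, 0, 1.1, -24.8, -44.2, 8.5], [32.6, 0, 0, 1.1, -25.1, -44.8, 8.5], [32.6, 0, 0, 1.1, -25.1, -44.8, 8.5], [32.6, 0, 0, 1.1, -25.1, -44.8, 8.5], [32.6, 0, 0, 1.1, -25.1, -44.8, 8.5]]]}}

```text
time: 2.17
tcp_pos: [525.3, -288.8, 220.5]
orientation: [-0.696, 0.121, 0.697, 0.12]
ft_force: [0.8, -0.2, -0.3]
finger_gap: 0.995
```

```bash
python3 - <<'E'
from rig import sense,get_image;import numpy as np,cv2
from scipy.spatial.transform import Rotation as R
s=sense();m=R.from_quat(s["orientation"]).as_matrix();print(s["tcp_pos"],np.degrees(np.arctan2(m[1,1],m[0,1])),s["joint_pos"],m[:,0])
t=get_image("top")["img"][:,:,::-1];S=get_image("side")["img"][:,:,::-1]
cv2.imwrite("pics/a1.png",np.hstack([cv2.resize(t[130:280,280:430],(400,400)),cv2.resize(S[180:330,210:360],(400,400))]))
E
```

```text
[ 525.29712977 -288.78812982  220.45812971] -109.62706347710137 [ 0.39850296  0.54619573  0.1076299   1.59503631 -0.06398807  1.00419428
 -1.38838608] [-0.00116509 -0.00147551 -0.99999823]
```

View pics/a1.png

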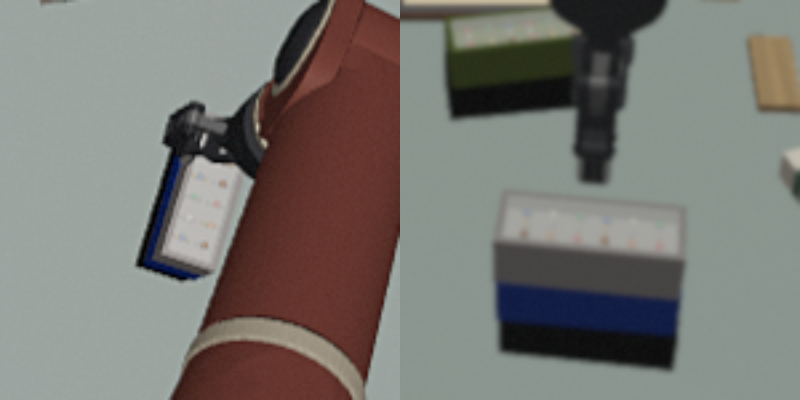

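The gripper is directly over the stack, with the stack undisturbed. The TCP is about 2 mm off, so I'll correct that, descend to TCP z=98 and close.

Emit:
{"name": "play_rows", "arguments": {"increments": [[[-0.2, 0, 0, 0.8, -0.15, -0.05, 8.5], [-0.2, 0, 0, 2, -0.25, -0.05, 8.5], [-0.2, 0, 0, 3.5, -0.25, -0.05, 8.5], [-0.2, 0, 0, 5, -0.25, -0.05, 8.5], [-0.2, 0, 0, 6.5, -0.25, -0.05, 8.5], [-0.2, 0, 0, 8, -0.25, -0.05, 8.5], [-0.2, 0, 0, 9.5, -0.25, -0.05, 8.5], [-0.2, 0, 0, 10.8, -0.25, -0.05, 8.5], [-0.2, 0, 0, 11.7, -0.25, -0.05, 8.5], [-0.2, 0, 0, 12.2, -0.25, -0.05, 8.5], [-0.2, 0, 0, 12.2, -0.25, -0.05, 8.5], [-0.2, 0, 0, 12.2, -0.25, -0.05, 8.5]]], "force": 40}}

```text
time: 3.27
tcp_pos: [528.5, -284.5, 98.5]
orientation: [0.697, -0.118, -0.697, -0.118]
ft_force: [-0.3, 0.4, -0.2]
finger_gap: 0.994
```

```bash
cat > look.py <<'E'
import sys
from rig import sense,get_image;import numpy as np,cv2,pickle
from scipy.spatial.transform import Rotation as R
s=sense();m=R.from_quat(s["orientation"]).as_matrix();print(s["time"],s["tcp_pos"].round(2),np.degrees(np.arctan2(m[1,1],m[0,1])).round(2),m[:,0].round(4),s["ft_force"].round(2),s["finger_gap"])
n=sys.argv[1];tx,ty,tw,sx,sy,sw=map(int,sys.argv[2:8])
T=get_image("top");S=get_image("side");pickle.dump((T,S),open(n+".pkl","wb"))
t=T["img"][:,:,::-1];S=S["img"][:,:,::-1]
f=lambda i,x,y,w:cv2.resize(i[y:y+w,x:x+w],(400,400),interpolation=cv2.INTER_CUBIC)
cv2.imwrite(f"pics/{n}.png",np.hstack([f(t,tx,ty,tw),f(S,sx,sy,sw)]))
E
python3 look.py a2 310 155 90 220 220 110
```

```text
3.2667 [ 528.51 -284.53   98.49] -109.25 [ 4.e-04 -2.e-04 -1.e+00] [-0.31  0.35 -0.19] 0.9943117172002989
```

View pics/a2.png

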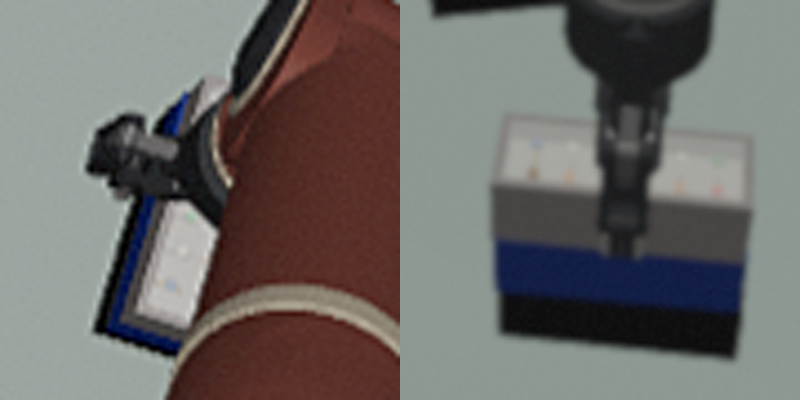

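The gripper straddles the grey tray, and the finger end is just at the grey/blue seam or slightly outside the near face. Closing now.

Emit:
{"name": "play_rows", "arguments": {"increments": [[[0, 0, 0, 0, 0, 0, 7.5], [0, 0, 0, 0, 0, 0, 6.5], [0, 0, 0, 0, 0, 0, 5.9], [0, 0, 0, 0, 0, 0, 5.5], [0, 0, 0, 0, 0, 0, 5.1], [0, 0, 0, 0, 0, 0, 4.6], [0, 0, 0, 0, 0, 0, 4], [0, 0, 0, 0, 0, 0, 4], [0, 0, 0, 0, 0, 0, 4], [0, 0, 0, 0, 0, 0, 4], [0, 0, 0, 0, 0, 0, 4]]], "force": 40}}

```text
time: 4.28
tcp_pos: [528.4, -285.5, 99.0]
orientation: [0.698, -0.119, -0.697, -0.118]
ft_force: [-1.8, -2.9, 5.6]
finger_gap: 0.606
```

```bash
python3 look.py a3 310 155 90 220 220 110
```

```text
4.2833 [ 528.42 -285.46   99.02] -109.28 [ 8.0e-04 -1.8e-03 -1.0e+00] [-1.83 -2.85  5.64] 0.6064958341573391
```

View pics/a3.png

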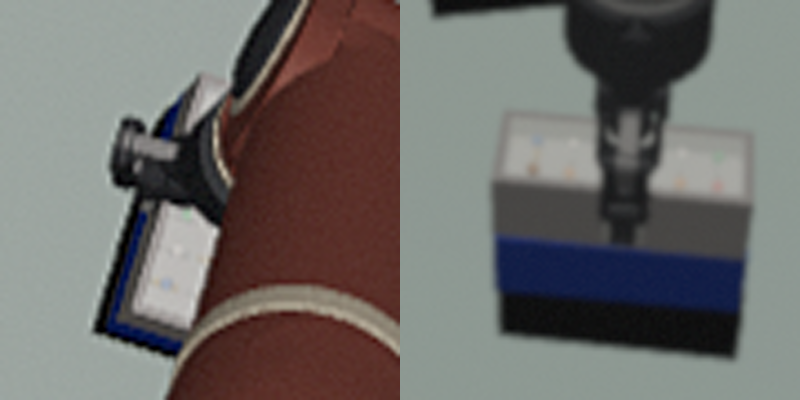

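It's gripped at a gap of 51.5 mm, on the grey tray only. Lifting 100 mm.

Emit:
{"name": "play_rows", "arguments": {"increments": [[[0, 0, 0, -0.2, 0, 0, 4], [0, 0, 0, -0.5, 0, 0, 4], [0, 0, 0, -1, 0, 0, 4], [0, 0, 0, -1.8, 0, 0, 4], [0, 0, 0, -2.8, 0, 0, 4], [0, 0, 0, -4, 0, 0, 4], [0, 0, 0, -5.2, 0, 0, 4], [0, 0, 0, -6.5, 0, 0, 4], [0, 0, 0, -7.7, 0, 0, 4], [0, 0, 0, -8.8, 0, 0, 4], [0, 0, 0, -9.6, 0, 0, 4], [0, 0, 0, -10, 0, 0, 4], [0, 0, 0, -10, 0, 0, 4], [0, 0, 0, -10, 0, 0, 4]]]}}

```text
time: 5.55
tcp_pos: [528.2, -284.0, 198.1]
orientation: [-0.697, 0.118, 0.697, 0.118]
ft_force: [-0.5, -0.4, -3.3]
finger_gap: 0.602
```

```bash
python3 look.py a4 310 155 90 210 190 140
```

```text
5.55 [ 528.17 -284.04  198.11] -109.23 [-5.e-04  4.e-04 -1.e+00] [-0.47 -0.43 -3.32] 0.6022843347845864
```

View pics/a4.png

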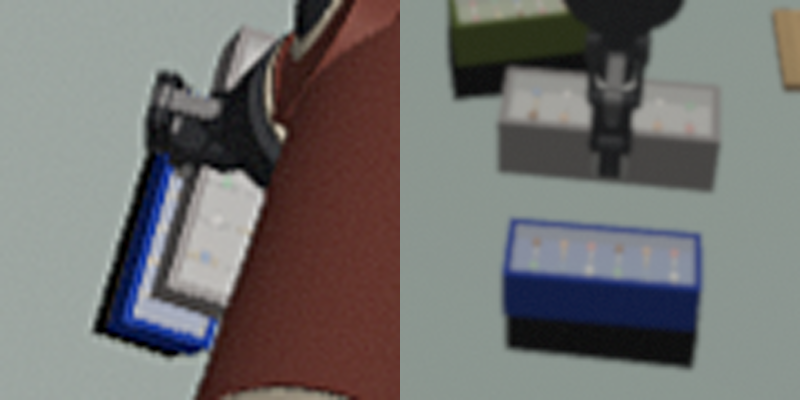

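Only the grey tray came up, and blue is still squarely on black. I'll move it 145 mm in +y and start lowering.

Emit:
{"name": "play_rows", "arguments": {"increments": [[[0, 0, 0, 0, -0.6, 0.2, 4], [0, 0, 0, 0, -1.7, 0.6, 4], [0, 0, 0, 0, -3.4, 1.2, 4], [0, 0, 0, 0, -5.1, 1.8, 4], [0, 0, 0, 0, -6.8, 2.4, 4], [0, 0, 0, 0, -8.5, 3, 4], [0, 0, 0, 0, -10.2, 3.6, 4], [0, 0, 0, 0, -11.9, 4.2, 4], [0, 0, 0, 0.5, -13.1, 4.6, 4], [0, 0, 0, 1.5, -13.7, 4.8, 4], [0, 0, 0, 3.2, -13.7, 4.8, 4], [0, 0, 0, 5, -13.7, 4.8, 4], [0, 0, 0, 7, -13.7, 4.8, 4], [0, 0, 0, 9, -13.7, 4.8, 4], [0, 0, 0, 11, -13.7, 4.8, 4], [0, 0, 0, 13, -13.7, 4.8, 4], [0, 0, 0, 15, -13.7, 4.8, 4], [0, 0, 0, 16.5, -13.7, 4.8, 4], [0, 0, 0, 17.5, -13.7, 4.8, 4], [0, 0, 0, 17.8, -13.7, 4.8, 4]]]}}

```text
time: 7.32
tcp_pos: [527.1, -138.1, 18.5]
orientation: [-0.696, 0.118, 0.698, 0.118]
ft_force: [0.2, 0.3, -2.1]
finger_gap: 0.604
```

```bash
python3 look.py a5 250 140 140 200 160 150
```

```text
7.3167 [ 527.15 -138.13   18.47] -109.2 [-0.0032  0.0011 -1.    ] [ 0.18  0.31 -2.12] 0.6039440689721081
```

View pics/a5.png

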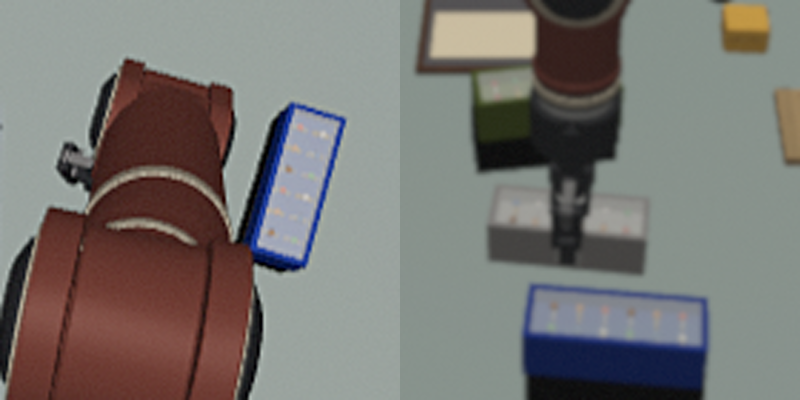

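The grey tray is hovering about 12 mm above the counter. The top view now shows all of the blue tray. Lowering gently.

Emit:
{"name": "play_rows", "arguments": {"increments": [[[0, 0, 0, 0.3, 0, 0, 4], [0, 0, 0, 0.6, 0, 0, 4], [0, 0, 0, 0.8, 0, 0, 4], [0, 0, 0, 1.0, 0, 0, 4], [0, 0, 0, 1.1, 0, 0, 4], [0, 0, 0, 1.15, 0, 0, 4], [0, 0, 0, 1.2, 0, 0, 4], [0, 0, 0, 1.2, 0, 0, 4]]]}}

```text
time: 8.08
tcp_pos: [528.2, -139.1, 8.3]
orientation: [-0.697, 0.118, 0.697, 0.118]
ft_force: [0.3, 0.2, -1.6]
finger_gap: 0.604
```

```bash
python3 look.py a6 250 140 140 200 160 150;  python3 - <<'E'
import pickle,cv2,numpy as np
T,S=pickle.load(open("a5.pkl","rb"))
a=cv2.resize(T["img"][165:245,325:385][:,:,::-1],None,fx=6.5,fy=6.5,interpolation=cv2.INTER_CUBIC)
b=cv2.resize(S["img"][260:325,240:310][:,:,::-1],None,fx=5.8,fy=5.8,interpolation=cv2.INTER_CUBIC)
c=np.zeros((520,800,3),np.uint8);c[:a.shape[0],:a.shape[1]]=a;c[:b.shape[0],390:390+b.shape[1]]=b[:,:410];cv2.imwrite("pics/z5.png",c)
E
```

```text
8.0833 [ 528.19 -139.07    8.32] -109.23 [-0.e+00  1.e-04 -1.e+00] [ 0.33  0.23 -1.65] 0.604004064305376
```

View pics/a6.png

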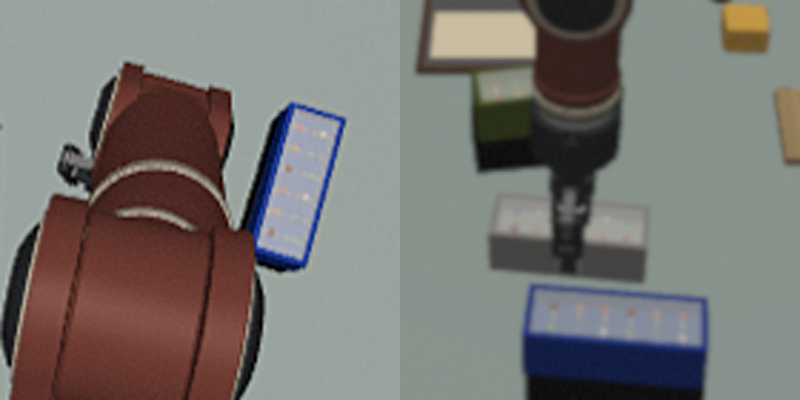

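View pics/z5.png

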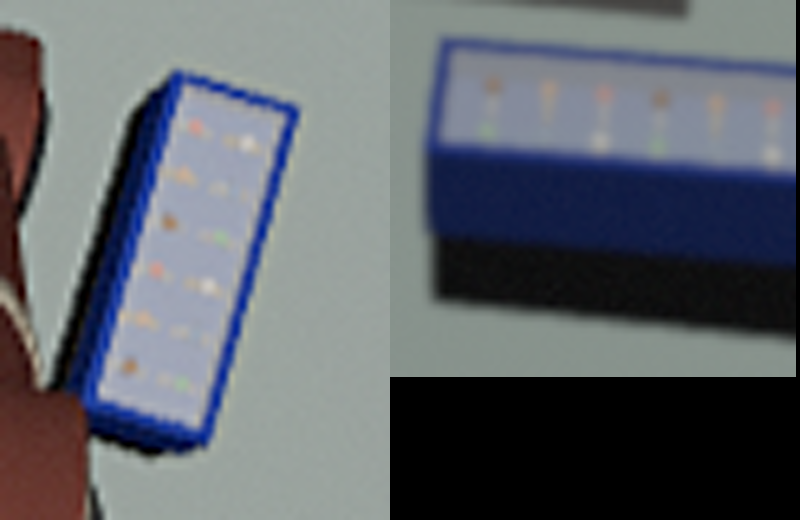

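Emit:
{"name": "play_rows", "arguments": {"increments": [[[0, 0, 0, 0.05, 0, 0, 4], [0, 0, 0, 0.1, 0, 0, 4], [0, 0, 0, 0.1, 0, 0, 4]]]}}

```text
time: 8.43
tcp_pos: [528.2, -139.0, 7.3]
orientation: [-0.697, 0.118, 0.697, 0.118]
ft_force: [0.6, 0.6, -2.8]
finger_gap: 0.605
```

```bash
python3 - <<'E'
from h import *
T,S=pickle.load(open("a5.pkl","rb"))
t=lambda u,v:np.array([(u+.5)/6.5-.5+325,(v+.5)/6.5-.5+165])
s=lambda u,v:np.array([(u-390+.5)/5.8-.5+240,(v+.5)/5.8-.5+260])
o=[(T,t(178,71),1,1,92),(T,t(299,107),1,-1,92),(T,t(208,446),-1,-1,92),(T,t(87,402),-1,1,92),(S,s(443,39),-1,1,92),(S,s(430,147),-1,-1,92),(S,s(430,230),-1,-1,46)]
for oo in (o,o[:4]):
  q,r=fit(oo,[527,-287,-.33]);print(q[:2],np.degrees(q[2]),r.round(1).tolist())
E
```

```text
[ 528.65863775 -286.613788  ] -18.465686525444998 [[-0.4, -0.6], [0.5, -0.1], [0.4, -0.3], [-1.0, 0.3], [0.3, -0.5], [-0.4, 0.6], [-0.3, 0.4]]
[ 528.26660381 -286.87310457] -18.372156594570356 [[-0.3, -0.4], [0.6, -0.0], [0.5, -0.1], [-0.8, 0.5]]
```

Emit:
{"name": "play_rows", "arguments": {"increments": [[[0, 0, 0, 0.05, 0, 0, 4], [0, 0, 0, 0.1, 0, 0, 4], [0, 0, 0, 0.15, 0, 0, 4], [0, 0, 0, 0.15, 0, 0, 4]]]}}

```text
time: 8.77
tcp_pos: [528.2, -139.1, 7.0]
orientation: [0.697, -0.118, -0.697, -0.118]
ft_force: [-2.6, 0.3, 5.0]
finger_gap: 0.607
```

It touched the counter (+5 N) at TCP z = 7.0, so I'll open and retreat upward.

Emit:
{"name": "play_rows", "arguments": {"increments": [[[0, 0, 0, -0.05, 0, 0, 4.6], [0, 0, 0, -0.05, 0, 0, 5.3], [0, 0, 0, -0.05, 0, 0, 6], [0, 0, 0, -0.05, 0, 0, 8.5], [0, 0, 0, -0.05, 0, 0, 8.5], [0, 0, 0, -0.05, 0, 0, 8.5], [0, 0, 0, -0.05, 0, 0, 8.5], [0, 0, 0, -1, 0, 0, 8.5], [0, 0, 0, -3, 0, 0, 8.5], [0, 0, 0, -6, 0, 0, 8.5], [0, 0, 0, -9, 0, 0, 8.5], [0, 0, 0, -12, 0, 0, 8.5], [0, 0, 0, -14, 0, 0, 8.5], [0, 0, 0, -15, 0, 0, 8.5], [0, 0, 0, -15, 0, 0, 8.5]]]}}

```text
time: 10.02
tcp_pos: [529.7, -139.4, 158.6]
orientation: [0.699, -0.118, -0.695, -0.118]
ft_force: [0.1, -0.6, -0.7]
finger_gap: 0.994
```

```bash
python3 look.py a7 250 140 140 200 160 150
```

```text
10.0167 [ 529.7  -139.44  158.62] -109.23 [ 0.0056 -0.0012 -1.    ] [ 0.09 -0.57 -0.72] 0.9944453235859775
```

View pics/a7.png

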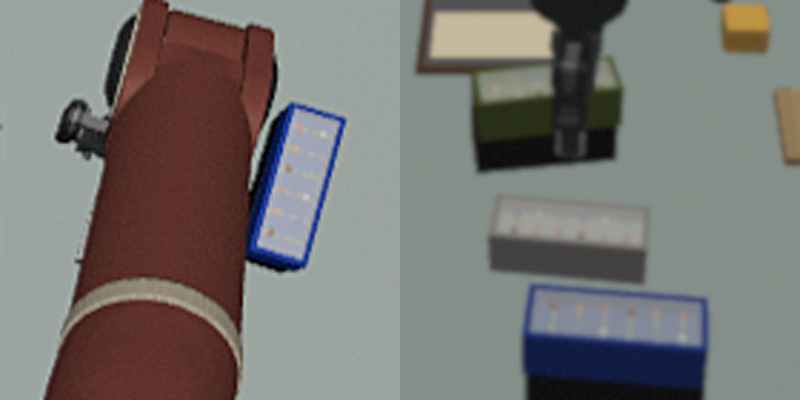

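Grey is down flat on the counter, with blue still on black. Next I'll move 147 mm in −y over blue and descend to TCP z≈53.

Emit:
{"name": "play_rows", "arguments": {"increments": [[[0, 0, 0, 0, 1, -0.35, 8.5], [0, 0, 0, 0, 3, -1.05, 8.5], [-0.5, 0, 0, 0, 5.5, -1.9, 8.5], [-0.5, 0, 0, 0, 8, -2.75, 8.5], [-0.5, 0, 0, 0, 10.5, -3.6, 8.5], [-0.5, 0, 0, 0, 12.5, -4.3, 8.5], [-0.5, 0, 0, 0, 13.6, -4.7, 8.5], [-0.5, 0, 0, 0, 13.9, -4.8, 8.5], [-0.5, 0, 0, 0.5, 13.9, -4.8, 8.5], [-0.5, 0, 0, 1.5, 13.9, -4.8, 8.5], [-0.5, 0, 0, 3, 13.9, -4.8, 8.5], [-0.5, 0, 0, 4.5, 13.9, -4.8, 8.5], [-0.5, 0, 0, 6, 13.9, -4.8, 8.5], [-0.5, 0, 0, 7.5, 13.9, -4.8, 8.5], [-0.5, 0, 0, 9, 13.9, -4.8, 8.5], [-0.5, 0, 0, 10, 13.9, -4.8, 8.5], [-0.5, 0, 0, 10.5, 13.9, -4.8, 8.5], [-0.5, 0, 0, 10.5, 13.9, -4.8, 8.5], [-0.5, 0, 0, 10.5, 13.9, -4.8, 8.5]]]}}

```text
time: 11.7
tcp_pos: [528.1, -285.5, 50.9]
orientation: [0.698, -0.115, -0.698, -0.115]
ft_force: [-0.2, -0.2, -0.1]
finger_gap: 1.0
```

```bash
python3 look.py a8 310 155 90 220 220 110
```

```text
11.7 [ 528.08 -285.48   50.86] -108.68 [ 1.e-04  4.e-04 -1.e+00] [-0.17 -0.24 -0.05] 1.0000290626488102
```

View pics/a8.png

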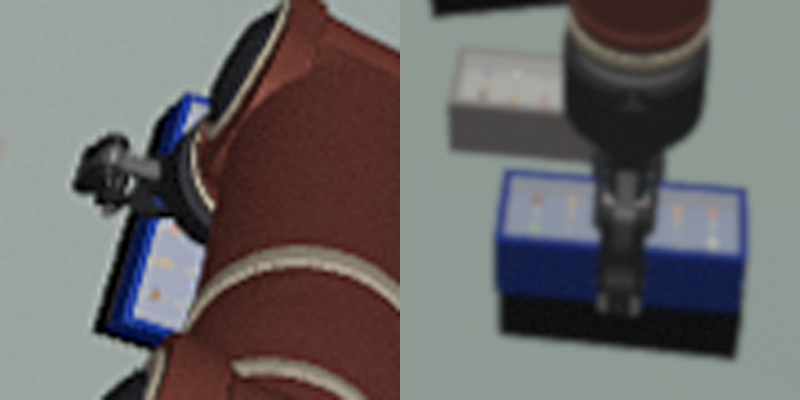

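Emit:
{"name": "play_rows", "arguments": {"increments": [[[0, 0, 0, -0.2, 0, 0, 7.5], [0, 0, 0, -0.2, 0, 0, 6.5], [0, 0, 0, -0.2, 0, 0, 5.9], [0, 0, 0, -0.2, 0, 0, 5.5], [0, 0, 0, -0.2, 0, 0, 5.1], [0, 0, 0, -0.2, 0, 0, 4.6], [0, 0, 0, -0.2, 0, 0, 4], [0, 0, 0, -0.2, 0, 0, 4], [0, 0, 0, -0.2, 0, 0, 4], [0, 0, 0, -0.2, 0, 0, 4], [0, 0, 0, -0.2, 0, 0, 4]]], "force": 40}}

```text
time: 12.72
tcp_pos: [527.9, -286.4, 53.3]
orientation: [0.698, -0.115, -0.697, -0.115]
ft_force: [-1.2, 0.1, 4.8]
finger_gap: 0.605
```

Emit:
{"name": "play_rows", "arguments": {"increments": [[[0, 0, 0, -0.2, 0, 0, 4], [0, 0, 0, -0.5, 0, 0, 4], [0, 0, 0, -1, 0, 0, 4], [0, 0, 0, -1.8, 0, 0, 4], [0, 0, 0, -2.8, 0, 0, 4], [0, 0, 0, -4.2, 0, 0, 4], [0, 0, 0, -5.8, 0, 0, 4], [0, 0, 0, -7.5, 0, 0, 4], [0, 0, 0, -9, 0, 0, 4], [0, 0, 0, -10.2, 0, 0, 4], [0, 0, 0, -10.8, 0, 0, 4], [0, 0, 0, -11, 0, 0, 4], [0, 0, 0, -11, 0, 0, 4], [0, 0, 0, -11, 0, 0, 4]]]}}

```text
time: 13.88
tcp_pos: [527.3, -285.8, 162.3]
orientation: [-0.697, 0.115, 0.698, 0.115]
ft_force: [-1.1, -0.7, -2.0]
finger_gap: 0.608
```

```bash
python3 look.py a9 310 155 90 210 190 140
```

```text
13.8833 [ 527.28 -285.78  162.29] -108.73 [-1.2e-03  7.0e-04 -1.0e+00] [-1.09 -0.68 -1.97] 0.6075201876923483
```

View pics/a9.png

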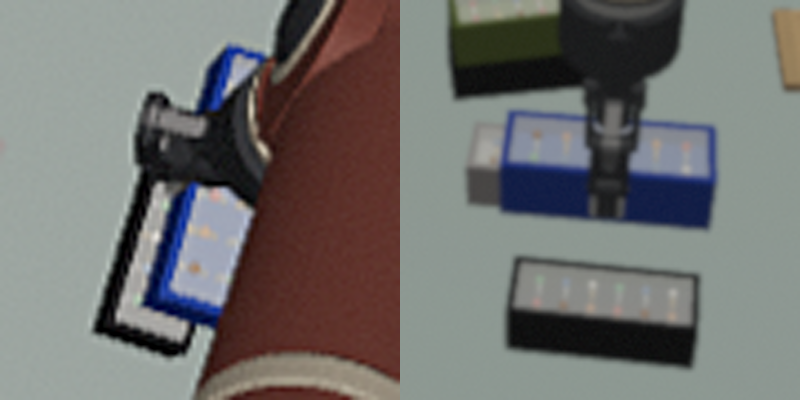

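Blue is up and black stayed in place. Carrying blue to the panel, clear above the green stack.

Emit:
{"name": "play_rows", "arguments": {"increments": [[[0, 0, 0, -0.3, -0.6, 0.2, 4], [0, 0, 0, -0.7, -2, 0.65, 4], [0, 0, 0, -1, -4.2, 1.35, 4], [-0.5, 0, 0, -1, -7, 2.25, 4], [-1, 0, 0, -1, -10, 3.2, 4], [-1.5, 0, 0, -1, -13, 4.15, 4], [-2, 0, 0, -1, -16, 5.1, 4], [-2.5, 0, 0, -1, -19, 6.05, 4], [-3, 0, 0, -1, -22, 7, 4], [-3.5, 0, 0, -1, -25, 8, 4], [-4, 0, 0, -1, -28, 8.95, 4], [-4.5, 0, 0, -1, -31, 9.9, 4], [-5, 0, 0, -1, -34, 10.85, 4], [-5.5, 0, 0, -1, -37, 11.8, 4], [-6, 0, 0, -1, -40, 12.75, 4], [-6.5, 0, 0, -1, -42.5, 13.55, 4], [-7, 0, 0, -1, -44.7, 14.25, 4], [-7, 0, 0, -1, -45.9, 14.65, 4], [-7, 0, 0, -1, -46.4, 14.8, 4], [-7, 0, 0, -1, -46.4, 14.8, 4]]]}}

```text
time: 15.65
tcp_pos: [535.9, 202.4, 172.8]
orientation: [-0.703, 0.071, 0.704, 0.072]
ft_force: [1.0, -0.5, -2.4]
finger_gap: 0.603
```

Emit:
{"name": "play_rows", "arguments": {"increments": [[[0, 0, 0, 0, 0, 0, 4], [0, 0, 0, 0, 0, 0, 4], [0, 0, 0, 0, 0, 0, 4]]]}}

```text
time: 15.9
tcp_pos: [536.9, 198.6, 172.9]
orientation: [0.703, -0.074, -0.703, -0.073]
ft_force: [0.5, -0.4, -1.6]
finger_gap: 0.603
```

```bash
python3 look.py b1 90 140 140 190 110 120; python3 look.py b2 310 155 90 210 210 120
```

```text
15.9 [536.91 198.57 172.92] -101.93 [ 0.     -0.0012 -1.    ] [ 0.46 -0.36 -1.64] 0.6034972973169574
16.0 [536.87 199.3  172.96] -101.87 [ 1.e-04 -5.e-04 -1.e+00] [ 0.04 -0.48 -1.39] 0.6048334542857364
```

View pics/b1.png

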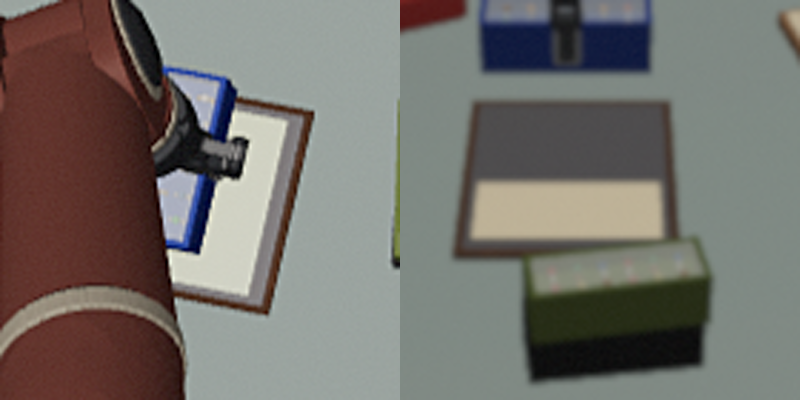

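View pics/b2.png

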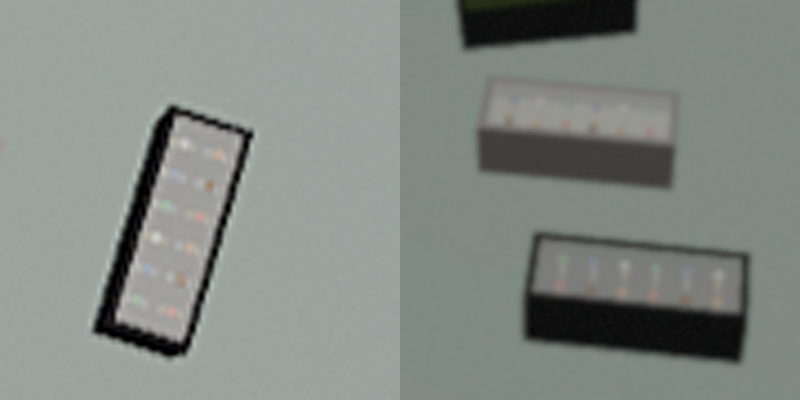

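Blue is over the panel, with the TCP at (536.9, 199.3) against a target of (536, 200). Black and grey are fully visible. Lowering.

Emit:
{"name": "play_rows", "arguments": {"increments": [[[0, 0, 0, 0.5, 0, 0, 4], [0, 0, 0, 1.5, 0, 0, 4], [0, 0, 0, 3, 0, 0, 4], [0, 0, 0, 5, 0, 0, 4], [0, 0, 0, 7, 0, 0, 4], [0, 0, 0, 9, 0, 0, 4], [0, 0, 0, 11, 0, 0, 4], [0, 0, 0, 12.8, 0, 0, 4], [0, 0, 0, 14.2, 0, 0, 4], [0, 0, 0, 15, 0, 0, 4], [0, 0, 0, 15.4, 0, 0, 4], [0, 0, 0, 15.6, 0, 0, 4], [0, 0, 0, 15.7, 0, 0, 4], [0, 0, 0, 15.7, 0, 0, 4]]]}}

```text
time: 17.27
tcp_pos: [537.1, 201.0, 16.4]
orientation: [0.704, -0.072, -0.703, -0.073]
ft_force: [0.8, -0.1, -1.5]
finger_gap: 0.603
```

```bash
python3 - <<'E'
import pickle,cv2,numpy as np
T,S=pickle.load(open("b2.pkl","rb"))
f=lambda i,x0,y0,w,h,k:cv2.resize(i[y0:y0+h,x0:x0+w][:,:,::-1],None,fx=k,fy=k,interpolation=cv2.INTER_CUBIC)
c=np.zeros((600,800,3),np.uint8)
a=f(T["img"],325,170,50,70,7);c[:490,:350]=a
b=f(S["img"],225,228,75,95,6);c[:570,350:800]=b
cv2.imwrite("pics/z6.png",c)
E
```

```text
(no output)
```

View pics/z6.png

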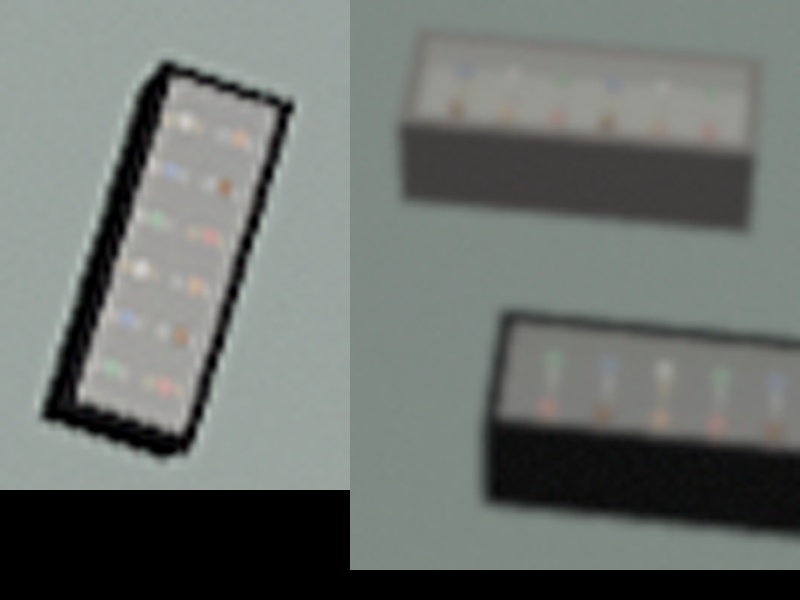

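Emit:
{"name": "play_rows", "arguments": {"increments": [[[0, 0, 0, 0.1, 0, 0, 4], [0, 0, 0, 0.15, 0, 0, 4], [0, 0, 0, 0.2, 0, 0, 4], [0, 0, 0, 0.25, 0, 0, 4], [0, 0, 0, 0.25, 0, 0, 4]]]}}

```text
time: 17.68
tcp_pos: [536.6, 200.8, 13.4]
orientation: [0.703, -0.072, -0.703, -0.072]
ft_force: [0.2, 0.2, -1.3]
finger_gap: 0.604
```

```bash
python3 - <<'E'
from h import *
T,S=pickle.load(open("b2.pkl","rb"))
t=lambda u,v:np.array([(u+.5)/7-.5+325,(v+.5)/7-.5+170])
s=lambda u,v:np.array([(u-350+.5)/6-.5+225,(v+.5)/6-.5+228])
o=[(T,t(166,62),1,1,46),(T,t(294,102),1,-1,46),(T,t(188,455),-1,-1,46),(S,s(503,313),-1,1,46),(S,s(488,417),-1,-1,46),(S,s(486,499),-1,-1,0),(T,t(42,416),-1,1,0)]
g=[(S,s(417,30),-1,1,46),(S,s(764,60),1,1,46),(S,s(754,151),1,-1,46),(S,s(402,125),-1,-1,46),(S,s(404,199),-1,-1,0),(S,s(748,231),1,-1,0)]
for oo in (o,o[:3]+o[6:],g):
  q,r=fit(oo,[527,-287,-.33]);print(q[:2],np.degrees(q[2]),r.round(1).tolist())
E
```

```text
[ 531.05568644 -285.45778764] -20.063854332773122 [[-0.1, -0.4], [0.2, 0.2], [0.2, -0.7], [0.4, -1.1], [-0.6, 1.1], [-0.1, 0.6], [-0.9, 0.4]]
[ 530.74730625 -285.84240718] -19.891364948863078 [[-0.1, -0.2], [0.3, 0.2], [0.4, -0.6], [-0.7, 0.6]]
[ 527.07621224 -137.17411863] -18.88282509156437 [[0.1, -0.2], [-0.1, -0.4], [0.6, 0.3], [-0.6, -0.5], [-0.4, 0.4], [0.4, 0.2]]
```

Emit:
{"name": "play_rows", "arguments": {"increments": [[[0, 0, 0, 0.05, 0, 0, 4], [0, 0, 0, 0.1, 0, 0, 4], [0, 0, 0, 0.15, 0, 0, 4], [0, 0, 0, 0.15, 0, 0, 4]]]}}

```text
time: 18.02
tcp_pos: [536.7, 200.9, 13.3]
orientation: [0.704, -0.072, -0.703, -0.072]
ft_force: [-2.4, -0.6, 9.6]
finger_gap: 0.606
```

Contact on the panel at +9.6 N. Releasing and going up.

Emit:
{"name": "play_rows", "arguments": {"increments": [[[0, 0, 0, -0.1, 0, 0, 4], [0, 0, 0, -0.1, 0, 0, 4.6], [0, 0, 0, -0.1, 0, 0, 5.3], [0, 0, 0, -0.1, 0, 0, 6], [0, 0, 0, -0.1, 0, 0, 8.5], [0, 0, 0, -0.1, 0, 0, 8.5], [0, 0, 0, -0.1, 0, 0, 8.5], [0, 0, 0, -0.1, 0, 0, 8.5], [0, 0, 0, -1, 0, 0, 8.5], [0, 0, 0, -3, 0, 0, 8.5], [0, 0, 0, -6, 0, 0, 8.5], [0, 0, 0, -9, 0, 0, 8.5], [0, 0, 0, -12, 0, 0, 8.5], [0, 0, 0, -14.5, 0, 0, 8.5], [0, 0, 0, -16, 0, 0, 8.5], [0, 0, 0, -16, 0, 0, 8.5], [0, 0, 0, -16, 0, 0, 8.5]]]}}

```text
time: 19.43
tcp_pos: [536.9, 200.9, 173.1]
orientation: [0.704, -0.072, -0.703, -0.073]
ft_force: [-0.3, -0.5, -1.2]
finger_gap: 0.998
```

```bash
python3 look.py b3 90 140 140 190 110 120
```

```text
19.4333 [536.9  200.95 173.1 ] -101.73 [ 0.0022  0.001  -1.    ] [-0.28 -0.53 -1.16] 0.9978230336476972
```

View pics/b3.png

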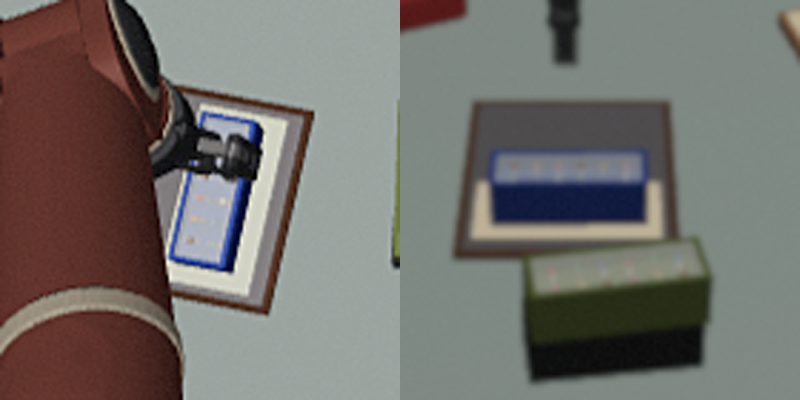

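Blue lies centred on the ivory panel. Back to the grey tray.

Emit:
{"name": "play_rows", "arguments": {"increments": [[[0.5, 0, 0, 0, 1, -0.2, 8.5], [1, 0, 0, 0, 3, -0.55, 8.5], [2, 0, 0, 0, 6, -1.1, 8.5], [2.5, 0, 0, 0, 9, -1.65, 8.5], [3, 0, 0, 0, 12, -2.2, 8.5], [4, 0, 0, 0, 15, -2.75, 8.5], [4.5, 0, 0, 0, 18, -3.3, 8.5], [5, 0, 0, 0, 21, -3.85, 8.5], [6, 0, 0, 0, 24, -4.4, 8.5], [6.5, 0, 0, 0, 27, -4.95, 8.5], [7.4, 0, 0, 0, 30, -5.5, 8.5], [7.4, 0, 0, 0, 32, -5.85, 8.5], [7.4, 0, 0, 0, 33.1, -6.05, 8.5], [7.4, 0, 0, 0, 33.4, -6.1, 8.5], [7.4, 0, 0, 0, 33.4, -6.1, 8.5], [7.4, 0, 0, 0, 33.4, -6.1, 8.5], [7.4, 0, 0, 0, 33.4, -6.1, 8.5]]]}}

```text
time: 20.95
tcp_pos: [528.6, -136.2, 171.6]
orientation: [-0.697, 0.116, 0.698, 0.117]
ft_force: [-0.8, 0.4, -0.2]
finger_gap: 0.997
```

```bash
python3 look.py b4 250 140 140 200 160 150
```

```text
20.95 [ 528.63 -136.2   171.57] -108.94 [-4.0e-04  1.6e-03 -1.0e+00] [-0.76  0.35 -0.18] 0.996576820592191
```

View pics/b4.png

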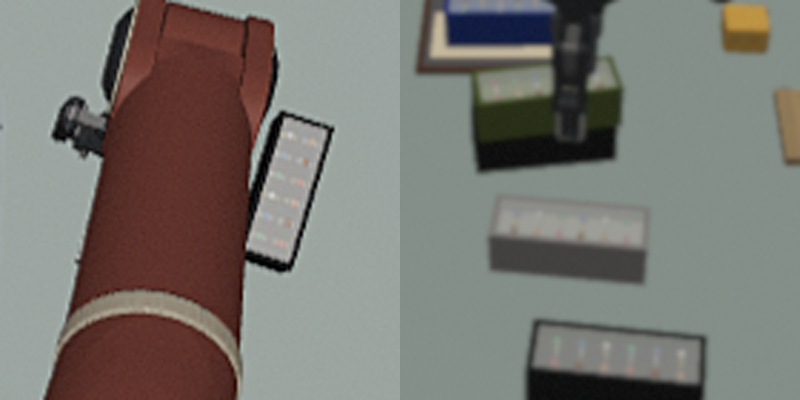

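Emit:
{"name": "play_rows", "arguments": {"increments": [[[0.2, 0, 0, 0.7, 0.2, 0, 8.5], [0.2, 0, 0, 2, 0.2, 0, 8.5], [0.2, 0, 0, 4, 0.2, 0, 8.5], [0.2, 0, 0, 6, 0.2, 0, 8.5], [0.2, 0, 0, 8, 0.2, 0, 8.5], [0.2, 0, 0, 10, 0.2, 0, 8.5], [0.2, 0, 0, 12, 0.2, 0, 8.5], [0.2, 0, 0, 13.8, 0.2, 0, 8.5], [0.2, 0, 0, 15.2, 0.2, 0, 8.5], [0.2, 0, 0, 16, 0.2, 0, 8.5], [0.2, 0, 0, 16.3, 0.2, 0, 8.5], [0.2, 0, 0, 16.3, 0.2, 0, 8.5], [0.2, 0, 0, 16.3, 0.2, 0, 8.5]]]}}

```text
time: 22.13
tcp_pos: [528.2, -140.5, 9.3]
orientation: [0.697, -0.119, -0.697, -0.119]
ft_force: [-0.8, -0.1, 0.7]
finger_gap: 0.992
```

Emit:
{"name": "play_rows", "arguments": {"increments": [[[0, 0, 0, 0, 0, 0, 7.5], [0, 0, 0, 0, 0, 0, 6.5], [0, 0, 0, 0, 0, 0, 5.9], [0, 0, 0, 0, 0, 0, 5.5], [0, 0, 0, 0, 0, 0, 5.1], [0, 0, 0, 0, 0, 0, 4.6], [0, 0, 0, 0, 0, 0, 4], [0, 0, 0, 0, 0, 0, 4], [0, 0, 0, 0, 0, 0, 4], [0, 0, 0, 0, 0, 0, 4], [0, 0, 0, 0, 0, 0, 4]]], "force": 40}}

```text
time: 23.05
tcp_pos: [528.2, -140.2, 9.5]
orientation: [0.697, -0.119, -0.697, -0.119]
ft_force: [-1.0, 1.4, 5.6]
finger_gap: 0.604
```

Gripped at 51.4 mm. Lift.

Emit:
{"name": "play_rows", "arguments": {"increments": [[[0, 0, 0, -0.2, 0, 0, 4], [0, 0, 0, -0.5, 0, 0, 4], [0, 0, 0, -1, 0, 0, 4], [0, 0, 0, -1.8, 0, 0, 4], [0, 0, 0, -2.8, 0, 0, 4], [0, 0, 0, -4.2, 0, 0, 4], [0, 0, 0, -5.8, 0, 0, 4], [0, 0, 0, -7.5, 0, 0, 4], [0, 0, 0, -9, 0, 0, 4], [0, 0, 0, -10.2, 0, 0, 4], [0, 0, 0, -10.8, 0, 0, 4], [0, 0, 0, -11, 0, 0, 4], [0, 0, 0, -11, 0, 0, 4], [0, 0, 0, -11, 0, 0, 4]]]}}

```text
time: 24.22
tcp_pos: [527.2, -140.3, 118.4]
orientation: [-0.697, 0.119, 0.697, 0.119]
ft_force: [-0.2, -1.3, -3.3]
finger_gap: 0.6
```

```bash
python3 look.py b5 250 140 140 200 160 150; python3 - <<'E'
from plan import *
from rig import sense
s=sense();print(rel(s["tcp_pos"],-109.4,[531.5,-286.2,s["tcp_pos"][2]],-109.6))
E
```

```text
24.2167 [ 527.22 -140.31  118.39] -109.33 [-1.2e-03  4.0e-04 -1.0e+00] [-0.24 -1.26 -3.34] 0.5999648328816235
[ 0.2   0.   13.62 -5.26]
```

View pics/b5.png

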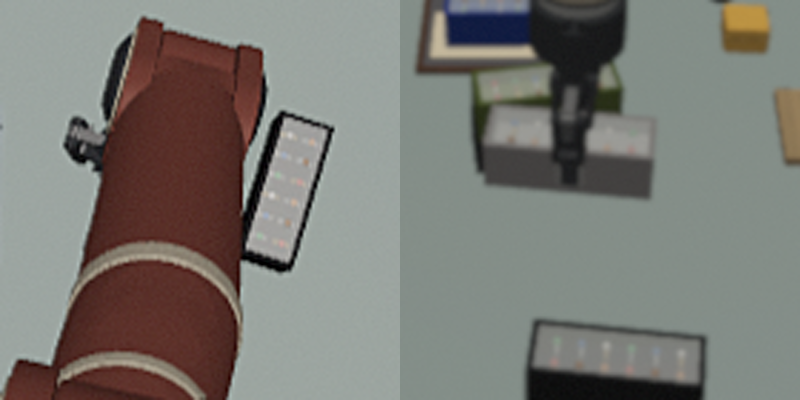

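The grey tray is lifted. Moving it over the black tray and lowering to about 10 mm above it.

Emit:
{"name": "play_rows", "arguments": {"increments": [[[0, 0, 0, 0, 0.6, -0.2, 4], [0, 0, 0, 0, 1.7, -0.65, 4], [0, 0, 0, 0, 3.4, -1.3, 4], [0.2, 0, 0, 0, 5.3, -2, 4], [0.2, 0, 0, 0, 7.2, -2.75, 4], [0.2, 0, 0, 0, 9.1, -3.5, 4], [0.2, 0, 0, 0, 11, -4.2, 4], [0.2, 0, 0, 0, 12.5, -4.8, 4], [0.2, 0, 0, 0, 13.3, -5.1, 4], [0.2, 0, 0, 0, 13.6, -5.2, 4], [0.2, 0, 0, 0.5, 13.6, -5.2, 4], [0.2, 0, 0, 1.5, 13.6, -5.2, 4], [0.2, 0, 0, 2.7, 13.6, -5.2, 4], [0.2, 0, 0, 3.9, 13.6, -5.2, 4], [0.2, 0, 0, 4.8, 13.6, -5.2, 4], [0.2, 0, 0, 5.2, 13.6, -5.2, 4], [0.2, 0, 0, 5.2, 13.6, -5.2, 4], [0.2, 0, 0, 5.2, 13.6, -5.2, 4]]]}}

```text
time: 25.82
tcp_pos: [531.8, -285.8, 66.5]
orientation: [-0.697, 0.12, 0.697, 0.12]
ft_force: [-0.3, -0.4, -2.1]
finger_gap: 0.602
```

```bash
python3 look.py b6 310 155 90 225 225 100
```

```text
25.8167 [ 531.84 -285.85   66.47] -109.51 [-4.e-04  2.e-04 -1.e+00] [-0.28 -0.39 -2.12] 0.6020561856900158
```

View pics/b6.png

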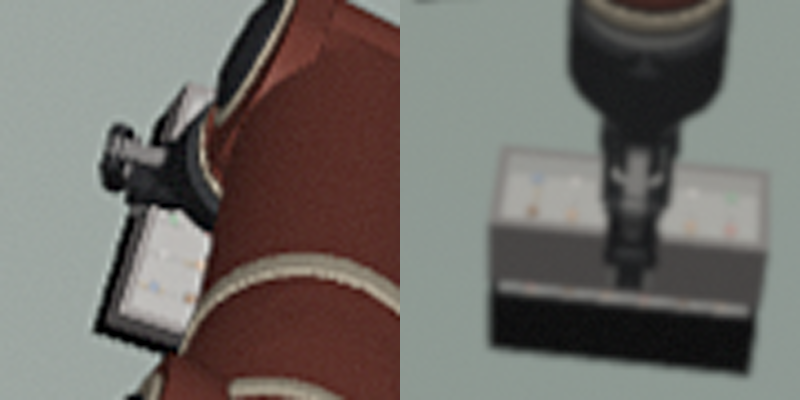

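Grey is aligned above black, with only a thin slit of black's lid showing. The last 11 mm go slowly.

Emit:
{"name": "play_rows", "arguments": {"increments": [[[0, 0, 0, 0.3, 0, 0, 4], [0, 0, 0, 0.6, 0, 0, 4], [0, 0, 0, 0.8, 0, 0, 4], [0, 0, 0, 0.9, 0, 0, 4], [0, 0, 0, 0.95, 0, 0, 4], [0, 0, 0, 1.0, 0, 0, 4], [0, 0, 0, 1.0, 0, 0, 4], [0, 0, 0, 1.0, 0, 0, 4]]]}}

```text
time: 26.58
tcp_pos: [531.9, -286.0, 56.9]
orientation: [0.697, -0.12, -0.697, -0.12]
ft_force: [0.4, 0.1, -2.3]
finger_gap: 0.603
```

Emit:
{"name": "play_rows", "arguments": {"increments": [[[0, 0, 0, 0.05, 0, 0, 4], [0, 0, 0, 0.1, 0, 0, 4], [0, 0, 0, 0.1, 0, 0, 4]]]}}

```text
time: 26.83
tcp_pos: [531.8, -286.0, 55.8]
orientation: [-0.697, 0.12, 0.697, 0.12]
ft_force: [-0.1, 0.3, -3.1]
finger_gap: 0.606
```

Emit:
{"name": "play_rows", "arguments": {"increments": [[[0, 0, 0, 0.05, 0, 0, 4], [0, 0, 0, 0.08, 0, 0, 4], [0, 0, 0, 0.1, 0, 0, 4], [0, 0, 0, 0.1, 0, 0, 4]]]}}

```text
time: 27.17
tcp_pos: [531.9, -286.1, 55.6]
orientation: [0.697, -0.12, -0.697, -0.12]
ft_force: [-2.5, 1.0, 4.2]
finger_gap: 0.6
```

Contact at +4 N at the expected height. Opening and retreating.

Emit:
{"name": "play_rows", "arguments": {"increments": [[[0, 0, 0, -0.05, 0, 0, 4], [0, 0, 0, -0.05, 0, 0, 4.6], [0, 0, 0, -0.05, 0, 0, 5.3], [0, 0, 0, -0.05, 0, 0, 6], [0, 0, 0, -0.05, 0, 0, 8.5], [0, 0, 0, -0.05, 0, 0, 8.5], [0, 0, 0, -0.05, 0, 0, 8.5], [0, 0, 0, -0.05, 0, 0, 8.5], [0, 0, 0, -1, 0, 0, 8.5], [0, 0, 0, -3, 0, 0, 8.5], [0, 0, 0, -6, 0, 0, 8.5], [0, 0, 0, -9, 0, 0, 8.5], [0, 0, 0, -12, 0, 0, 8.5], [0, 0, 0, -14.5, 0, 0, 8.5], [0, 0, 0, -16, 0, 0, 8.5], [0, 0, 0, -16, 0, 0, 8.5], [0, 0, 0, -16, 0, 0, 8.5]]]}}

```text
time: 28.58
tcp_pos: [532.1, -286.2, 216.1]
orientation: [0.698, -0.12, -0.696, -0.12]
ft_force: [-0.5, 0.6, -0.3]
finger_gap: 0.996
```

Emit:
{"name": "play_rows", "arguments": {"increments": [[[0, 0, 0, 0, -0.7, 0.2, 8.5], [0, 0, 0, 0, -2.5, 0.8, 8.5], [0, 0, 0, 0, -5, 1.7, 8.5], [0, 0, 0, 0, -7.5, 2.5, 8.5], [0, 0, 0, 0, -10, 3.4, 8.5], [0, 0, 0, 0, -12, 4.1, 8.5], [0, 0, 0, 0, -13.5, 4.6, 8.5], [0, 0, 0, 0, -14, 4.8, 8.5], [0, 0, 0, 0, -14, 4.8, 8.5], [0, 0, 0, 0, -14, 4.8, 8.5], [0, 0, 0, 0, -14, 4.8, 8.5], [0, 0, 0, 0, -14, 4.8, 8.5]]]}}

```text
time: 29.58
tcp_pos: [533.0, -139.8, 214.6]
orientation: [-0.697, 0.121, 0.697, 0.121]
ft_force: [-0.2, -0.1, 0.2]
finger_gap: 0.992
```

```bash
python3 look.py c1 310 155 90 225 225 100; python3 - <<'E'
import pickle,cv2,numpy as np
T,S=pickle.load(open("c1.pkl","rb"))
f=lambda i,x0,y0,w,h,k:cv2.resize(i[y0:y0+h,x0:x0+w][:,:,::-1],None,fx=k,fy=k,interpolation=cv2.INTER_CUBIC)
c=np.zeros((500,800,3),np.uint8)
a=f(T["img"],90,155,115,100,3.5);c[:a.shape[0],:a.shape[1]]=a
b=f(S["img"],200,130,90,80,4.4);c[:b.shape[0],403:403+b.shape[1]]=b[:,:397]
cv2.imwrite("pics/c2.png",c)
E
```

```text
29.5833 [ 533.04 -139.83  214.58] -109.69 [-5.e-04 -8.e-04 -1.e+00] [-0.16 -0.09  0.25] 0.9921115420308813
```

View pics/c1.png

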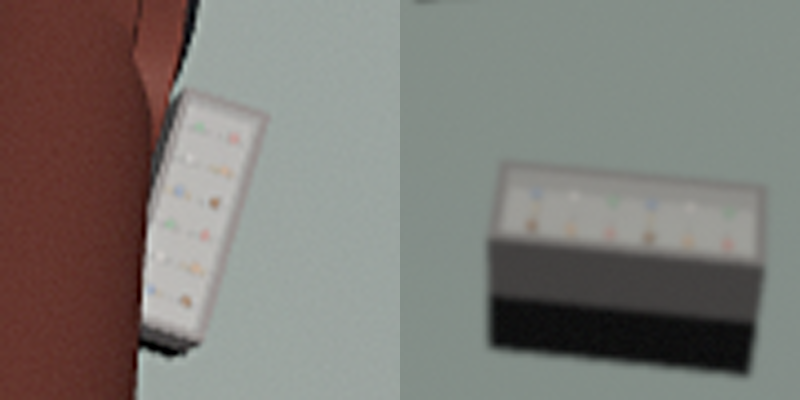

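View pics/c2.png

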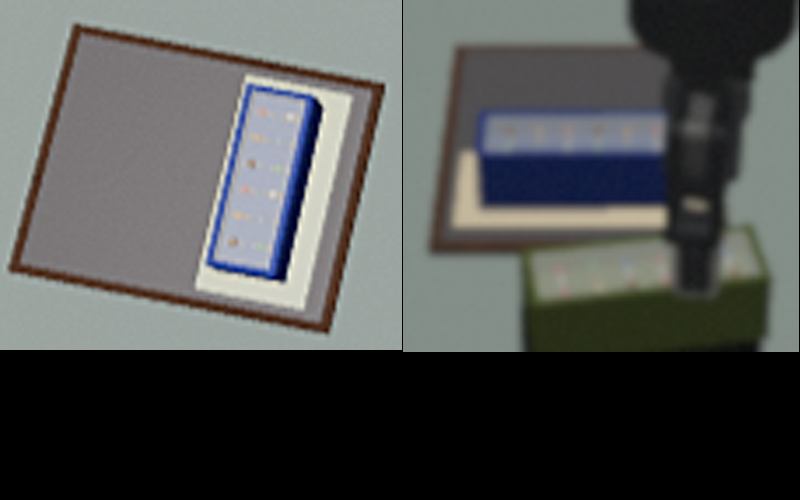

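Grey sits flush on black and blue is on the ivory panel. A quick numeric check.

```bash
python3 - <<'E'
from h import *
T,S=pickle.load(open("c1.pkl","rb"))
t=lambda u,v:np.array([(u+.5)/3.5-.5+90,(v+.5)/3.5-.5+155])
s=lambda u,v:np.array([(u-400+.5)/4-.5+225,(v+.5)/4-.5+225])
a=lambda u,v:np.array([(u+.5)/(400/90)-.5+310,(v+.5)/(400/90)-.5+155])
b=[(T,t(247,84),1,1,52),(T,t(311,97),1,-1,52),(T,t(271,277),-1,-1,52),(T,t(207,265),-1,1,52)]
g=[(T,a(185,88),1,1,92),(T,a(269,115),1,-1,92),(T,a(200,345),-1,-1,92),(S,s(502,160),-1,1,92),(S,s(766,186),1,1,92),(S,s(763,266),1,-1,92),(S,s(490,239),-1,-1,92)]
k=[(S,s(490,296),-1,-1,46),(S,s(755,322),1,-1,46),(S,s(491,346),-1,-1,0),(S,s(749,375),1,-1,0)]
for oo in (b,g,k):
  q,r=fit(oo,[530,200 if oo is b else -287,-.3]);print(q[:2],np.degrees(q[2]),np.abs(r).max().round(1))
E
```

```text
[537.36633918 202.29903805] -11.275288950042528 0.9
[ 530.20359678 -284.07769355] -19.665035266894645 0.8
[ 530.30287874 -284.73836717] -19.547884808810117 0.8
```

Every error is within about 3 mm and 1°. Handing in.

```bash
python3 -c "from rig import job_done;print(job_done())"
```

```text
the job is handed in; nothing more can be done
None
```

I set the grey tray down on the counter, put the blue tray on the ivory panel, put the grey tray back on the black one, then handed the job in at about 29.7 s. No verdict was reported.

My last checks, from camera fits (calibration is good to about 2 mm):

| Tray | Measured position (mm) | Offset from target | Allowed |
|---|---|---|---|
| Blue on ivory panel | (537, 202) | about 2 mm, under 1° | 20 mm, 11° |
| Grey on black | (530, −284) | about 1 mm, about 0.1° | 15 mm, 11° |
| Black against its start | (530, −285) | about 2 mm (within fit scatter) | 30 mm |

The gripper is clear of everything. The highest force I read at the end of a move was about 10 N, when setting the blue tray down. No check failed. TCP readings and repeat fits differed by 1–4 mm, well inside the tolerances.

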